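Sweep the loose keyboard switches into the sorting board's trough

TASK

Three loose keyboard switches are scattered on the raised sorting board: with the closed fingers, sweep them across the deck and over its open edge so that all three drop into the catch trough. Only push them, do not pick any up, and leave the spring clip and flux jar standing on the deck, and the solder spool and screwdriver on the bench, where they are.

Things in the scene. Friction and masses are not known exactly. Their poses are not given: they have to be found in the camera images.
- board: sorting board, fixed: plywood deck, grey rails and trough. Origin: centre of the deck's underside, at bench height; z up. Deck a flat slab 260 (x) by 200 mm (y), top 20 mm above the bench. 5 mm thick rails, 8 mm above the deck, line its +y edge and both x ends, inside its outline. The -y edge (y -100 mm) is open; the catch trough lies right beyond it, full length
- edge (a point): middle of the deck's open edge, on its top (board x 0, y -100, z 20 mm); axes as the board's. The three switches, clip and jar stand in five lanes about 48 mm apart along the board's x (-96, -48, 0, 48, 96 mm, within 4 mm), one in each, in any order, anywhere from board y -42 to 42 mm, so that a straight push along board -y passes the others
- trough (a point): centre of the trough's inner floor (board x 0, y -129, z 3 mm); axes as the board's. Inside the trough is 250 mm long (x), 58 mm wide (y from -100 to -158 mm), its floor 17 mm below the deck's top; its outer wall and end walls are 5 mm thick and reach 28 mm above the bench (8 mm above the deck)
- switch1: loose mechanical keyboard switch, white square lower housing and black top with a small cross-shaped stem; widest at a 15.6 mm square flange 5 to 7 mm above its underside, 15.6 mm tall in all, 10 to 18 g. Stands stem up on the deck at any yaw. Origin: centre of its underside; z along the stem
- switch2: loose mechanical keyboard switch, white square lower housing and black top with a small cross-shaped stem; widest at a 15.6 mm square flange 5 to 7 mm above its underside, 15.6 mm tall in all, 10 to 18 g. Stands stem up on the deck at any yaw. Origin: centre of its underside; z along the stem
- switch3: loose mechanical keyboard switch, white square lower housing and black top with a small cross-shaped stem; widest at a 15.6 mm square flange 5 to 7 mm above its underside, 15.6 mm tall in all, 10 to 18 g. Stands stem up on the deck at any yaw. Origin: centre of its underside; z along the stem
- switch1_mid (a point): middle of switch1, on its axis 7 mm above its underside
- switch2_mid (a point): middle of switch2, on its axis 7 mm above its underside
- switch3_mid (a point): middle of switch3, on its axis 7 mm above its underside
- clip: spring clip, black foot and steel wings, standing on the deck, 12 by 22 mm foot (its y is the long side), about 20 mm across the two flared wings at the top, about 34 mm tall, 50 g. Origin: centre of its underside. Not to be moved
- jar: small round flux jar with a steel cap standing on the deck, 26 mm diameter, 34 mm tall, 60 g. Origin: centre of its underside. Not to be moved
- spool: black solder spool standing on end on the bench to the robot's right, away from the board, 52 mm diameter, 34 mm tall. Origin: centre of its underside. Not to be moved
- driver: screwdriver lying on the bench to the robot's right, away from the board, 170 mm long. Origin on the tool near the middle. Not to be moved

How it is judged:
By the outcome, as a careful person would: the job done as asked, in the order asked, and still so for the second after the job is handed in, with the robot touching nothing.
It also fails if it takes over 54 s, if anything falls off the work surface, if the arm or the gripper's body presses on something with over 40 N, if the wrist force passes 120 N, or if a joint passes its speed limit or range.

ROBOT

A 6-joint arm with a two-finger parallel gripper is mounted at the origin on the work surface. World frame = base frame: x ahead of the robot, y to its left, z up, the work surface at z = 0. Lengths are in m, angles in rad, forces in N, time in s.
With the tool pointing down it reaches from about 0.325 to 0.75 m from the base axis. Payload 7.6 kg.
Tool frame: the origin (TCP) lies between the finger pads; the fingertips stand 25 mm ahead of it and the grasp point (between the pads) lies 6 mm ahead of it; z points along the fingers, y is the line along which they close (so a half turn about z gives the same grasp; the last joint's range is limited). The gripper opens to 85 mm and grips with 20 to 120 N. Pads are 22 mm wide; open, the fingers measure 114 mm over their backs; the gripper's body (76 mm by 85 mm) begins 54 mm behind the grasp point. The pads swing forward as they close: fully open they stand 13 mm farther back than shut.
Start: joints at [1.171, 0.052, 1.401, -0, 1.689, -0.07], TCP at [0.17, 0.497, 0.256] pointing down, gripper open.
Joint ranges: [-2.9, 2.9], [-0.91, 2.17], [0.12, 2.37], [-1.06, 4.2], [0.26, 2.73], [-2.93, 2.93]. Speed limits (rad/s): [2.57, 2.57, 3.01, 3.14, 3.14, 3.14].

INTERFACE

Orientations are given as a 3x3 rotation matrix whose columns are the frame's x, y, z axes.
In Python, from cell import bot gives the robot as it stands.
- The arm moves only by the tool arm_command, never from a script. Its argument "steps" is text: rows parted by semicolons, each of 7 numbers parted by spaces: the shift along the world's x, y, z in m, then the turn, a rotation vector about the world's x, y, z in rad, then the opening, from 0 (shut) to 1 (fully open). In form: x y z ax ay az jaw; .... A call has exactly 10 rows; each row is the pose to reach, as a shift and turn from the pose commanded when the call began; what a row does not reach only later rows make up. A row lasts 1/12 s, in which the tool goes at most 41.7 mm and 7.16 degrees, less where a joint would pass 70% of its speed; a pose out of reach is approached as far as the arm can. A call with a gripper value outside its range is refused whole. The fingers move at their own pace and stop on an object; "squeeze" is the grip in N (left out, the last holds). Time passes only in rows, so rows that repeat a pose let the fingers close, or fill a call up. It gives the time, the measured TCP pose, the force, the opening and the grip force at its end, in the units of the state.
- bot.sense(): the state, without advancing time (a new reading comes with each control period).
- bot.grab_frame(name): name is "scene" or "top" or "wrist"; returns a dict with "image" (400x640x3 uint8, red, green, blue), "vfov" (degrees; the focal length in pixels is half the picture's height over the tangent of half this angle, whatever the lens; pixels are square), "cx", "cy" (the principal point, pixels), "camera_from_world" (4x4, takes a point from world to camera coordinates); the wrist camera has in their place "tool_from_camera" (4x4, takes a point from camera to tool coordinates, whose origin is the TCP and whose axes are the flange's). Camera axes: x right, y down, z forward; pixel columns grow to the right and rows downward; lengths in m; the calibration is good to about 2 mm. A picture is of the moment at which its call begins: read the wrist's pose just before it. There is no depth.
- bot.close_job(): hands the job in; it is judged then, once.
The state is a dict: "clock": time; "qpos": joint angles; "dq": joint speeds; "tau": joint torques, N m; "position": TCP position; "tcp_rot": TCP orientation; "force": force on the tool from outside, world axes, zero at the start; "ft_torque": the same for the moment, N m; "width": finger opening in m; "gripper_force": force on a finger pad.
Only numpy, scipy, OpenCV 4.12 (cv2) and the standard library are available. Lean on these libraries where they do the work, as an engineer would, in place of code of your own. Each camera call takes 0.05 s, during which the arm holds its last target. There are 200 camera calls.

## Working session

There is one attempt and no reset: what is moved stays moved. The work goes in short steps, Python scripts to look and compute and a tool call to move; the robot and the scene stay as the last step left them, time stands still between calls to the robot, and variables do not carry over. Pictures are saved under pics/ and viewed, at most 10 in all, crops included, and the job is handed in when it is done.

Besides the shell and the picture viewer there is one more tool, called by a JSON object that holds its "api" and its "payload", one argument or row to a line. arm_command: Moves the arm, as the interface text tells. Its arguments: {"type":"object","properties":{"steps":{"type":"string"},"squeeze":{"type":"number"}},"required":["steps"]}

```bash
mkdir -p pics
python3 - <<'E'
from cell import bot
import cv2,numpy as np
np.set_printoptions(precision=4,suppress=True)
for n in ("top","scene"):
    f=bot.grab_frame(n); cv2.imwrite(f"pics/{n}0.png",f["image"][:,:,::-1])
    print(n,f["vfov"],f["cx"],f["cy"]);print(f["camera_from_world"])
s=bot.sense();print(s["clock"],s["position"],s["tcp_rot"],s["width"])
E
```

```text
top 48.96276662401425 318.0471551425356 195.21720248184377
[[-0.2144 -0.9767 -0.0053  0.005 ]
 [-0.956   0.211  -0.2037  0.518 ]
 [ 0.2001 -0.0386 -0.979   0.8183]
 [ 0.      0.      0.      1.    ]]
scene 42.44179078349641 321.4030425038997 205.551872632575
[[-0.5876  0.8091  0.0027  0.3806]
 [ 0.5285  0.3863 -0.7559 -0.2052]
 [-0.6127 -0.4428 -0.6546  1.4617]
 [ 0.      0.      0.      1.    ]]
0.1 [0.1699 0.4965 0.2556] [[-0.9461  0.3239 -0.0005]
 [ 0.3239  0.9461 -0.0012]
 [ 0.0001 -0.0014 -1.    ]] 0.08549550593867182
```

View pics/top0.png

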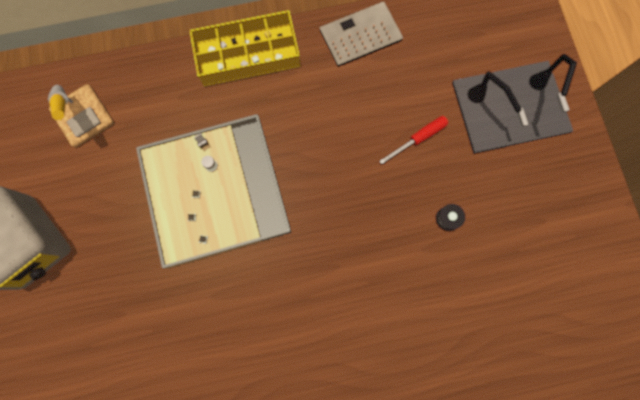

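View pics/scene0.png

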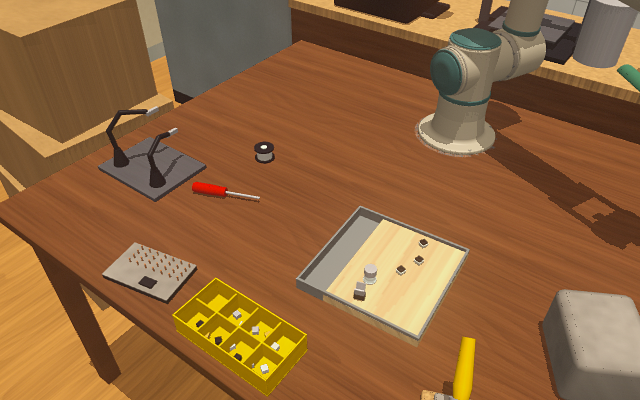

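The top view shows the switches near (196,194), (191,217) and (203,239), the clip at (201,142), and the jar at (208,162). The trough is to the right, in world -y. The scene view shows the same layout. Next I measure these.

```bash
cat > h.py <<'E'
import cv2,numpy as np
np.set_printoptions(precision=4,suppress=True)
def ray(f,uv,z):
    F=200/np.tan(np.radians(f["vfov"]/2)); T=f["camera_from_world"]; R=T[:3,:3]; c=-R.T@T[:3,3]
    uv=np.atleast_2d(uv).astype(float)
    d=np.c_[(uv[:,0]-f["cx"])/F,(uv[:,1]-f["cy"])/F,np.ones(len(uv))]@R
    return c+d*((z-c[2])/d[:,2])[:,None]
def wood(f,lo,box):
    x0,y0,x1,y1=box; m=np.zeros((400,640),np.uint8); h=cv2.cvtColor(f["image"],cv2.COLOR_RGB2HSV)
    m[y0:y1,x0:x1]=cv2.inRange(h,*lo)[y0:y1,x0:x1]; return m
def blobs(m,a=6):
    n,l,s,c=cv2.connectedComponentsWithStats(m)
    return [(c[i],s[i]) for i in range(1,n) if s[i,4]>=a]
E
cat > meas.py <<'E'
from cell import bot
from h import *
F={n:bot.grab_frame(n) for n in("top","scene")}
for n,box in(("top",(125,105,300,275)),("scene",(290,200,475,350))):
    f=F[n]; m=wood(f,((12,50,150),(32,200,255)),box)
    m=cv2.morphologyEx(m,cv2.MORPH_OPEN,np.ones((3,3)))
    cs,_=cv2.findContours(m,cv2.RETR_EXTERNAL,cv2.CHAIN_APPROX_NONE); c=max(cs,key=cv2.contourArea)
    hull=cv2.convexHull(c)[:,0]; P=ray(f,hull,.02)[:,:2]
    r=cv2.minAreaRect((P*1000).astype(np.float32)); print(n,r); print(cv2.boxPoints(r))
    M=np.zeros_like(m); cv2.fillPoly(M,[hull],255); M=cv2.erode(M,np.ones((7,7)))
    g=cv2.inRange(cv2.cvtColor(f["image"],cv2.COLOR_RGB2HSV),(12,50,150),(32,200,255))
    for cc,s in blobs(M&~g): print(cc,s,ray(f,cc,.03)*1000)
f=F["top"]; cv2.imwrite("pics/crop_top.png",cv2.resize(f["image"][110:270,130:295,::-1],None,fx=3.6,fy=3.6,interpolation=cv2.INTER_CUBIC))
E
python3 meas.py
```

```text
top ((571.611328125, 131.7299346923828), (255.1156005859375, 201.0254669189453), 3.755023956298828)
[[437.7448 223.673 ]
 [450.91    23.0791]
 [705.4779  39.7868]
 [692.3126 240.3807]]
[201.734  141.7979] [196 136  13  13  94] [[675.8629 106.0883  30.    ]]
[208.5217 162.7609] [202 156  14  15 138] [[627.7963  99.6899  30.    ]]
[195.4688 193.25  ] [193 191   7   6  32] [[569.7191 136.4205  30.    ]]
[191.     216.8621] [188 215   7   5  29] [[523.4145 153.0013  30.    ]]
[202.5    238.8235] [200 236   6   7  34] [[474.5123 137.465   30.    ]]
scene ((567.8121948242188, 132.93585205078125), (245.63931274414062, 194.8191375732422), 3.885296583175659)
[[438.6744 221.7994]
 [451.8752  27.428 ]
 [696.95    44.0723]
 [683.7491 238.4437]]
[423.0196 242.8235] [419 239   9   9  51] [[477.0198 141.0155  30.    ]]
[418.4727 259.7455] [414 256  10   9  55] [[526.1457 156.2472  30.    ]]
[365.1737 281.6328] [353 264  24  37 403] [[639.59    99.6185  30.    ]]
[400.3962 269.4717] [396 266  10   9  53] [[571.1532 139.5432  30.    ]]
```

View pics/crop_top.png

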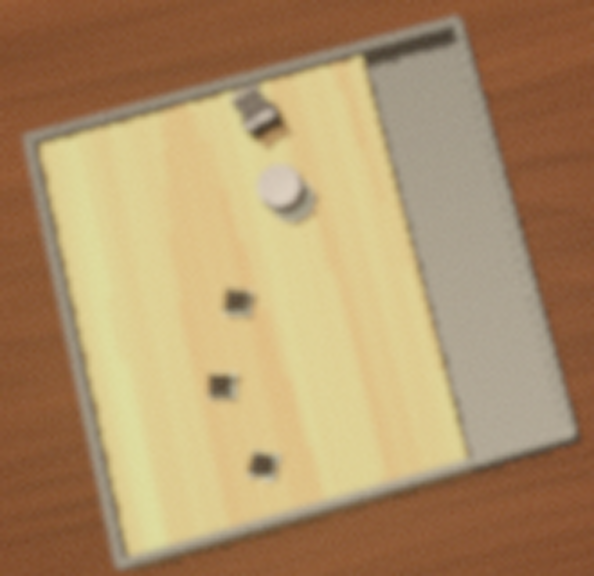

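The crop shows the board yawed about 3.8°. Switch lanes are board x about 0, -48 and -96, and their board y values are about 5, 24 and 12 mm. The jar and clip sit at +48 and +96. All of this matches the given layout. I'll go behind the nearest switch (lane -96) with the fingers closed.

{"api": "arm_command", "payload": {
  "steps": "0.03 -0.032 -0.01 0 0 -0.117 0; 0.06 -0.064 -0.02 0 0 -0.234 0; 0.09 -0.096 -0.04 0 0 -0.351 0; 0.12 -0.128 -0.05 0 0 -0.468 0; 0.15 -0.16 -0.06 0 0 -0.585 0; 0.18 -0.192 -0.08 0 0 -0.702 0; 0.21 -0.224 -0.09 0 0 -0.819 0; 0.24 -0.256 -0.1 0 0 -0.936 0; 0.27 -0.288 -0.11 0 0 -1.053 0; 0.3 -0.32 -0.12 0 0 -1.174 0",
  "squeeze": 30
}}

```text
clock: 1.03
position: [0.445, 0.2026, 0.1446]
tcp_rot: [[-0.061, 0.998, 0.0], [0.998, 0.061, 0.0], [0.0, 0.0, -1.0]]
force: [-0.1, 0.6, 0.9]
width: -0.0002
gripper_force: 0.0
```

{"api": "arm_command", "payload": {
  "steps": "0 0 0 0 0 0 0; 0 0 0 0 0 0 0; 0 0 0 0 0 0 0; 0 0 0 0 0 0 0; 0 0 0 0 0 0 0; 0 0 0 0 0 0 0; 0 0 0 0 0 0 0; 0 0 0 0 0 0 0; 0 0 0 0 0 0 0; 0 0 0 0 0 0 0"
}}

```text
clock: 1.87
position: [0.444, 0.2045, 0.1452]
tcp_rot: [[-0.067, 0.998, 0.0], [0.998, 0.067, 0.0], [-0.0, 0.0, -1.0]]
force: [-0.0, -0.4, 0.5]
width: -0.0002
gripper_force: 0.0
```

Run:
```python
from cell import bot
from h import *
s=bot.sense();print(s["position"],s["tcp_rot"],s["width"])
for n,b in(("top",(125,265,105,300)),("scene",(200,350,290,475))):
    f=bot.grab_frame(n);a=f["image"][b[0]:b[1],b[2]:b[3],::-1]
    cv2.imwrite(f"pics/{n}1.png",cv2.resize(a,None,fx=3.8,fy=3.8,interpolation=cv2.INTER_CUBIC))
```

```text
[0.444  0.2045 0.1452] [[-0.0672  0.9977  0.0001]
 [ 0.9977  0.0672  0.    ]
 [-0.      0.0001 -1.    ]] -0.00019200140878740168
```

View pics/scene1.png

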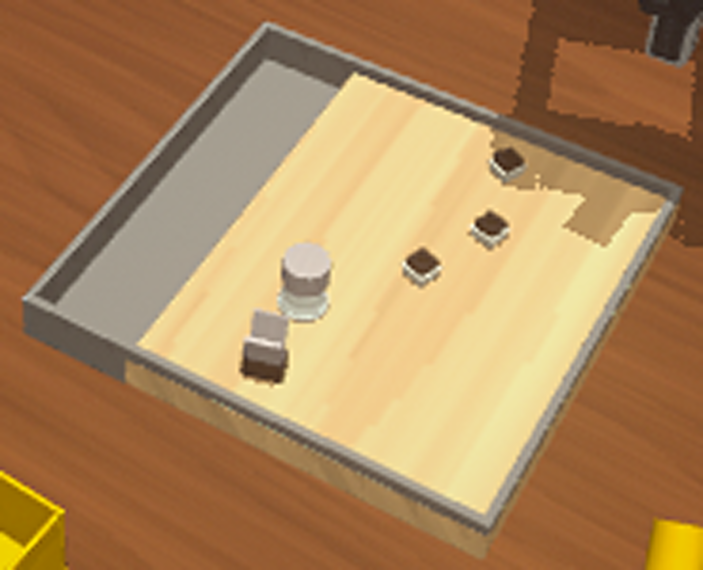

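The scene view shows all three switches upright near crop (507,160), (490,227) and (422,265). The fingers are at the upper right, clear of the deck. I'll descend behind the first switch.

{"api": "arm_command", "payload": {
  "steps": "0.015 -0.012 -0.01 0 0 0 0; 0.029 -0.0245 -0.02 0 0 0 0; 0.029 -0.0245 -0.035 0 0 0 0; 0.029 -0.0245 -0.05 0 0 0 0; 0.029 -0.0245 -0.065 0 0 0 0; 0.029 -0.0245 -0.08 0 0 0 0; 0.029 -0.0245 -0.09 0 0 0 0; 0.029 -0.0245 -0.095 0 0 0 0; 0.029 -0.0245 -0.095 0 0 0 0; 0.029 -0.0245 -0.095 0 0 0 0"
}}

```text
clock: 2.8
position: [0.4733, 0.18, 0.0506]
tcp_rot: [[-0.067, 0.998, 0.001], [0.998, 0.067, 0.0], [0.0, 0.001, -1.0]]
force: [-0.1, 0.3, 0.1]
width: -0.0001
gripper_force: 0.0
```

{"api": "arm_command", "payload": {
  "steps": "0 0 -0.003 0 0 0 0; 0.0005 -0.008 -0.003 0 0 0 0; 0.001 -0.016 -0.003 0 0 0 0; 0.0016 -0.024 -0.003 0 0 0 0; 0.0021 -0.032 -0.003 0 0 0 0; 0.0027 -0.04 -0.003 0 0 0 0; 0.0032 -0.048 -0.003 0 0 0 0; 0.0037 -0.056 -0.003 0 0 0 0; 0.0043 -0.064 -0.003 0 0 0 0; 0.0048 -0.072 -0.003 0 0 0 0"
}}

```text
clock: 3.63
position: [0.478, 0.107, 0.0471]
tcp_rot: [[-0.067, 0.998, 0.0], [0.998, 0.067, 0.0], [0.0, 0.0, -1.0]]
force: [0.3, -0.8, 0.4]
width: -0.0
gripper_force: 0.1
```

{"api": "arm_command", "payload": {
  "steps": "0.0005 -0.008 0 0 0 0 0; 0.0011 -0.016 0 0 0 0 0; 0.0016 -0.024 0 0 0 0 0; 0.0021 -0.032 0 0 0 0 0; 0.0027 -0.04 0 0 0 0 0; 0.0032 -0.048 0 0 0 0 0; 0.0037 -0.056 0 0 0 0 0; 0.0043 -0.064 0 0 0 0 0; 0.0048 -0.072 0 0 0 0 0; 0.0053 -0.08 0 0 0 0 0"
}}

```text
clock: 4.47
position: [0.4832, 0.0271, 0.0471]
tcp_rot: [[-0.067, 0.998, 0.0], [0.998, 0.067, -0.0], [-0.0, 0.0, -1.0]]
force: [0.1, 0.2, -0.1]
width: 0.0002
gripper_force: 0.0
```

Run:
```python
from cell import bot
from h import *
s=bot.sense();print(s["position"],s["force"])
f=bot.grab_frame("scene");a=f["image"][200:350,290:475,::-1]
cv2.imwrite("pics/scene2.png",cv2.resize(a,None,fx=3.8,fy=3.8,interpolation=cv2.INTER_CUBIC))
```

```text
[0.4832 0.0271 0.0471] [ 0.1258  0.214  -0.1432]
```

View pics/scene2.png

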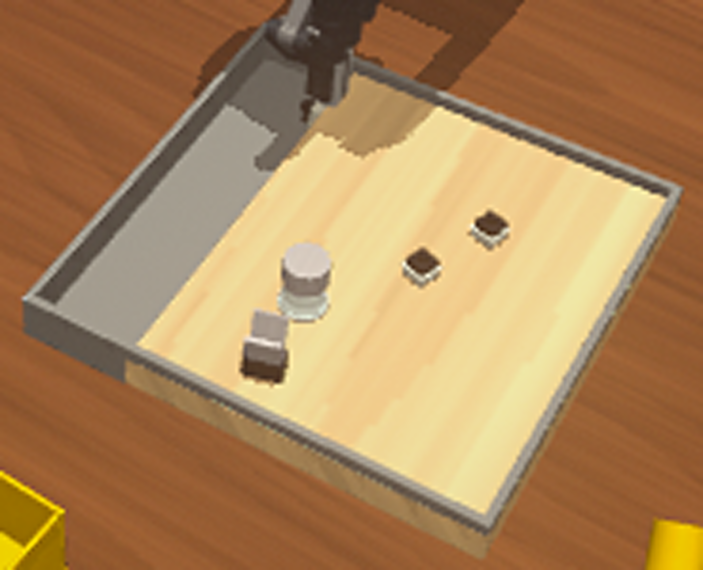

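The first switch is at the edge, crop (307,108), and may be tipping over it. I'll nudge a little farther, then lift.

{"api": "arm_command", "payload": {
  "steps": "0.0005 -0.006 0 0 0 0 0; 0.001 -0.012 0 0 0 0 0; 0.001 -0.015 0 0 0 0 0; 0.001 -0.015 0 0 0 0 0; 0.001 -0.005 0 0 0 0 0; 0.001 0.005 0.02 0 0 0 0; 0.001 0.005 0.04 0 0 0 0; 0.001 0.025 0.06 0 0 0 0; 0.001 0.055 0.06 0 0 0 0; 0.001 0.085 0.06 0 0 0 0"
}}

```text
clock: 5.35
position: [0.4848, 0.1146, 0.1089]
tcp_rot: [[-0.066, 0.998, 0.004], [0.998, 0.066, 0.001], [0.001, 0.004, -1.0]]
force: [0.2, 0.1, -0.1]
width: -0.0004
gripper_force: 0.0
```

Run:
```python
from cell import bot
from h import *
s=bot.sense();print(s["position"],s["force"])
f=bot.grab_frame("scene");a=f["image"][200:350,290:475,::-1]
cv2.imwrite("pics/scene3.png",cv2.resize(a,None,fx=3.8,fy=3.8,interpolation=cv2.INTER_CUBIC))
```

```text
[0.4848 0.1146 0.1089] [ 0.2284  0.1438 -0.0972]
```

View pics/scene3.png

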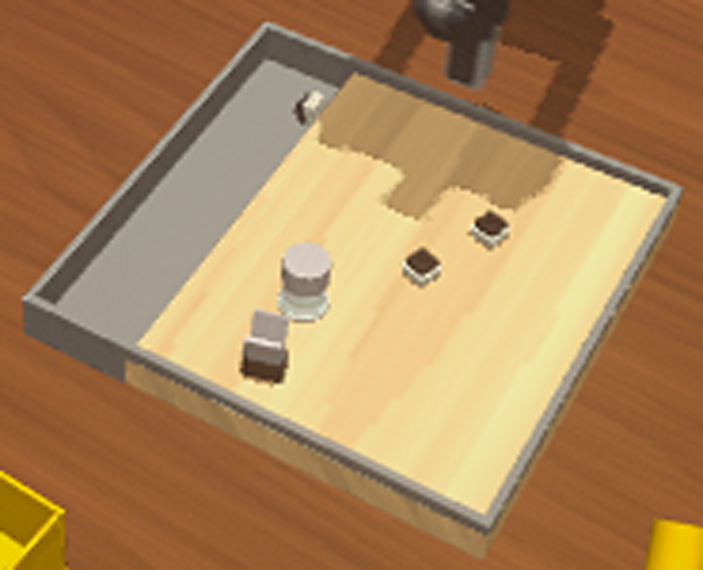

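The first switch lies on its side in the trough at crop (310,105). Next is the lane -48 switch.

{"api": "arm_command", "payload": {
  "steps": "0.012 0.027 0 0 0 0 0; 0.025 0.055 0 0 0 0 0; 0.038 0.08 0 0 0 0 0; 0.038 0.08 -0.005 0 0 0 0; 0.038 0.08 -0.02 0 0 0 0; 0.038 0.08 -0.035 0 0 0 0; 0.038 0.08 -0.05 0 0 0 0; 0.038 0.08 -0.057 0 0 0 0; 0.038 0.08 -0.06 0 0 0 0; 0.038 0.08 -0.06 0 0 0 0"
}}

```text
clock: 6.23
position: [0.5217, 0.1931, 0.0466]
tcp_rot: [[-0.067, 0.998, -0.001], [0.998, 0.067, -0.0], [-0.0, -0.001, -1.0]]
force: [-0.6, -0.7, 0.5]
width: 0.0001
gripper_force: 0.0
```

{"api": "arm_command", "payload": {
  "steps": "0.0005 -0.008 0 0 0 0 0; 0.0011 -0.016 0 0 0 0 0; 0.0016 -0.024 0 0 0 0 0; 0.0021 -0.032 0 0 0 0 0; 0.0027 -0.04 0 0 0 0 0; 0.0032 -0.048 0 0 0 0 0; 0.0037 -0.056 0 0 0 0 0; 0.0043 -0.064 0 0 0 0 0; 0.0048 -0.072 0 0 0 0 0; 0.0053 -0.08 0 0 0 0 0"
}}

```text
clock: 7.07
position: [0.5275, 0.112, 0.0471]
tcp_rot: [[-0.067, 0.998, 0.0], [0.998, 0.067, -0.0], [-0.0, 0.0, -1.0]]
force: [0.8, 1.0, 0.7]
width: -0.0002
gripper_force: 0.1
```

{"api": "arm_command", "payload": {
  "steps": "0.0005 -0.008 0 0 0 0 0; 0.0011 -0.016 0 0 0 0 0; 0.0016 -0.024 0 0 0 0 0; 0.0021 -0.032 0 0 0 0 0; 0.0027 -0.04 0 0 0 0 0; 0.0032 -0.048 0 0 0 0 0; 0.0037 -0.056 0 0 0 0 0; 0.0043 -0.064 0 0 0 0 0; 0.0048 -0.072 0 0 0 0 0; 0.0053 -0.08 0 0 0 0 0"
}}

```text
clock: 7.9
position: [0.5328, 0.0321, 0.0471]
tcp_rot: [[-0.067, 0.998, 0.0], [0.998, 0.067, -0.0], [-0.0, 0.0, -1.0]]
force: [0.9, 0.2, -0.6]
width: 0.0001
gripper_force: 0.0
```

{"api": "arm_command", "payload": {
  "steps": "0.0005 -0.006 0 0 0 0 0; 0.001 -0.012 0 0 0 0 0; 0.001 -0.016 0 0 0 0 0; 0.001 -0.016 0 0 0 0 0; 0.001 -0.006 0 0 0 0 0; 0.001 0.005 0.02 0 0 0 0; 0.001 0.005 0.04 0 0 0 0; 0.001 0.025 0.06 0 0 0 0; 0.001 0.055 0.06 0 0 0 0; 0.001 0.085 0.06 0 0 0 0"
}}

```text
clock: 8.73
position: [0.5344, 0.1197, 0.109]
tcp_rot: [[-0.066, 0.998, 0.004], [0.998, 0.066, 0.001], [0.001, 0.004, -1.0]]
force: [-0.4, -0.7, -1.5]
width: 0.0002
gripper_force: 0.0
```

Run:
```python
from cell import bot
from h import *
s=bot.sense();print(s["position"],s["force"])
f=bot.grab_frame("scene");a=f["image"][200:350,290:475,::-1]
cv2.imwrite("pics/scene4.png",cv2.resize(a,None,fx=3.8,fy=3.8,interpolation=cv2.INTER_CUBIC))
```

```text
[0.5344 0.1197 0.109 ] [-0.42   -0.6589 -1.5437]
```

View pics/scene4.png

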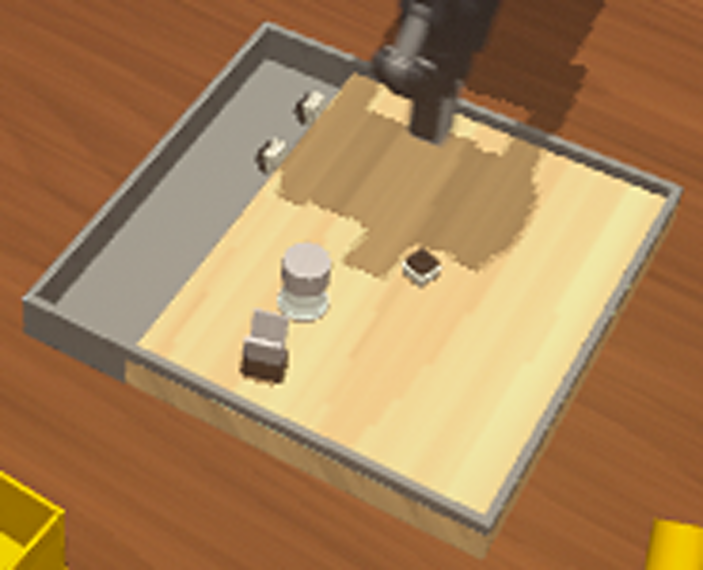

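Two switches are now in the trough, at crop (310,105) and (270,155). The jar and clip haven't moved. The last switch gets the same push, biased 2 mm away from the jar.

{"api": "arm_command", "payload": {
  "steps": "0.01 0.022 0 0 0 0 0; 0.02 0.045 0 0 0 0 0; 0.032 0.062 0 0 0 0 0; 0.032 0.062 -0.005 0 0 0 0; 0.032 0.062 -0.02 0 0 0 0; 0.032 0.062 -0.035 0 0 0 0; 0.032 0.062 -0.05 0 0 0 0; 0.032 0.062 -0.057 0 0 0 0; 0.032 0.062 -0.06 0 0 0 0; 0.032 0.062 -0.06 0 0 0 0"
}}

```text
clock: 9.62
position: [0.5653, 0.1799, 0.0465]
tcp_rot: [[-0.067, 0.998, -0.001], [0.998, 0.067, -0.0], [-0.0, -0.001, -1.0]]
force: [-0.1, -0.3, 1.2]
width: 0.0001
gripper_force: 0.0
```

{"api": "arm_command", "payload": {
  "steps": "0.0005 -0.007 0 0 0 0 0; 0.001 -0.014 0 0 0 0 0; 0.0014 -0.021 0 0 0 0 0; 0.0019 -0.028 0 0 0 0 0; 0.0023 -0.035 0 0 0 0 0; 0.0028 -0.042 0 0 0 0 0; 0.0033 -0.049 0 0 0 0 0; 0.0037 -0.056 0 0 0 0 0; 0.0042 -0.063 0 0 0 0 0; 0.0047 -0.07 0 0 0 0 0"
}}

```text
clock: 10.45
position: [0.5705, 0.1091, 0.0471]
tcp_rot: [[-0.067, 0.998, 0.0], [0.998, 0.067, 0.0], [0.0, 0.0, -1.0]]
force: [0.7, 0.9, -0.0]
width: -0.0003
gripper_force: 0.0
```

{"api": "arm_command", "payload": {
  "steps": "0.0005 -0.008 0 0 0 0 0; 0.0011 -0.016 0 0 0 0 0; 0.0016 -0.024 0 0 0 0 0; 0.0021 -0.032 0 0 0 0 0; 0.0027 -0.04 0 0 0 0 0; 0.0032 -0.048 0 0 0 0 0; 0.0037 -0.056 0 0 0 0 0; 0.0043 -0.064 0 0 0 0 0; 0.0048 -0.07 0 0 0 0 0; 0.0048 -0.074 0 0 0 0 0"
}}

```text
clock: 11.28
position: [0.5754, 0.035, 0.0471]
tcp_rot: [[-0.066, 0.998, 0.0], [0.998, 0.066, -0.0], [-0.0, 0.0, -1.0]]
force: [0.5, -1.1, 0.0]
width: -0.0001
gripper_force: 0.0
```

{"api": "arm_command", "payload": {
  "steps": "0.0005 -0.006 0 0 0 0 0; 0.001 -0.012 0 0 0 0 0; 0.001 -0.016 0 0 0 0 0; 0.001 -0.016 0 0 0 0 0; 0.001 -0.006 0 0 0 0 0; 0.001 0.005 0.02 0 0 0 0; 0.001 0.005 0.045 0 0 0 0; 0.001 0.005 0.07 0 0 0 0; -0.02 0.025 0.095 0 0 0 0; -0.04 0.055 0.11 0 0 0 0"
}}

```text
clock: 12.12
position: [0.5358, 0.0909, 0.16]
tcp_rot: [[-0.064, 0.998, 0.004], [0.998, 0.064, 0.0], [-0.0, 0.004, -1.0]]
force: [0.3, 0.7, 0.8]
width: -0.0001
gripper_force: 0.0
```

{"api": "arm_command", "payload": {
  "steps": "-0.02 0.03 0.01 0 0 0 0; -0.04 0.06 0.02 0 0 0 0; -0.06 0.09 0.03 0 0 0 0; -0.08 0.12 0.03 0 0 0 0; -0.09 0.15 0.03 0 0 0 0; -0.09 0.15 0.03 0 0 0 0; -0.09 0.15 0.03 0 0 0 0; -0.09 0.15 0.03 0 0 0 0; -0.09 0.15 0.03 0 0 0 0; -0.09 0.15 0.03 0 0 0 0"
}}

```text
clock: 12.95
position: [0.4457, 0.2401, 0.187]
tcp_rot: [[-0.065, 0.998, -0.0], [0.998, 0.065, -0.0], [-0.0, -0.0, -1.0]]
force: [-0.7, -0.2, -0.7]
width: 0.0003
gripper_force: 0.0
```

Run:
```python
from cell import bot
from h import *
s=bot.sense();print(s["clock"],s["position"],s["force"])
f=bot.grab_frame("scene");a=f["image"][130:350,180:475,::-1]
cv2.imwrite("pics/scene5.png",cv2.resize(a,None,fx=2.7,fy=2.7,interpolation=cv2.INTER_CUBIC))
```

```text
12.95 [0.4457 0.2401 0.187 ] [-0.7077 -0.1806 -0.6678]
```

View pics/scene5.png

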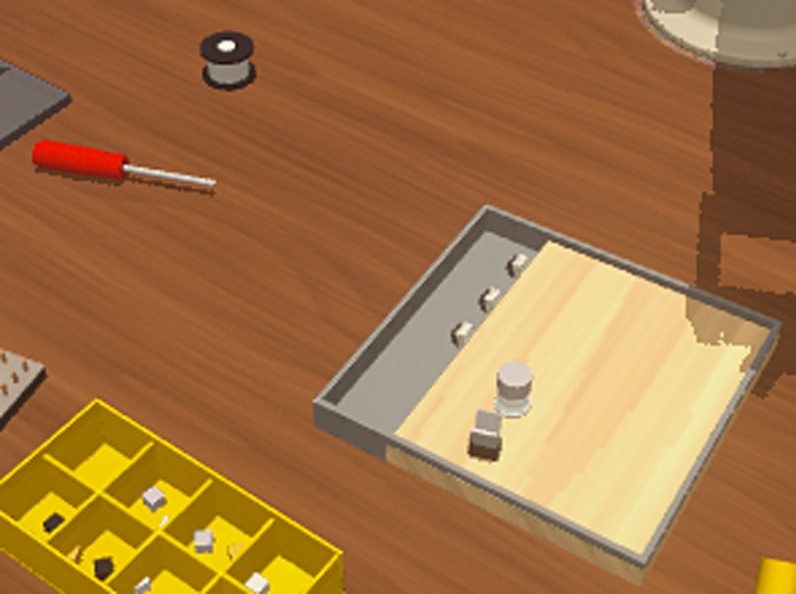

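All three switches lie in the trough at crop (518,265), (490,298) and (462,333). The jar, clip, spool and driver are in place and the arm is clear, so I'm handing in.

```bash
python3 -c "
from cell import bot
print(bot.close_job())"
```

```text
the job is handed in; nothing more can be done
None
```

I swept all three switches over the open edge into the trough without picking any up, left the clip, jar, spool and screwdriver in place, and handed the job in after about 13 s of the 54 s limit.

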